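# Seat the modules, tuck the channel cover under the back panel and hold it flat

## Robot

A 6-joint arm with a two-finger parallel gripper is mounted at the origin on the work surface. World frame = base frame: x ahead of the robot, y to its left, z up, the work surface at z = 0. Lengths are in mm, angles in rad, forces in N, time in s.
With the tool pointing down it reaches from about 400 to 825 mm from the base axis. Payload 7 kg.
Tool frame: the origin (TCP) lies at the very end of the fingers, on their centre line; the grasp point (between the pads) lies 19 mm behind it; z points along the fingers, y is the direction in which the jaws open and shut (so a half turn about z gives the same grasp; the last joint's range is limited). The gripper opens to 88 mm and grips with 3 to 60 N. Pads are 19 mm wide; open, the fingers measure 130 mm over their backs; the gripper's body (78 mm by 193 mm) begins 47 mm behind the grasp point.
Start: joints at [1.405, 0.359, 0.012, 0, -1.224, -0.288], TCP at [295.914, 606.655, 226.561] pointing down, gripper open.
Joint ranges: [-3.07, 3.07], [-1.43, 2.12], [-1.02, 1.25], [-3.03, 1.67], [-3.05, -0], [-3.03, 3.03]. Speed limits (rad/s): [2.39, 2.39, 3.01, 3.14, 3.14, 3.14].

## Interface

Orientations are given as a unit quaternion [x, y, z, w].
In Python, from plant import bot gives the robot as it stands. Calls block until the motion is done:
- bot.move_ptp(position, orientation): joint-space move of the TCP to a pose.
- bot.line_to(position, velocity=150, ori=None): straight line of the TCP; ori=None keeps the orientation; velocity is the mean speed in mm/s.
- bot.move_joints(angles): joint-space move.
- bot.move_gripper(opening, force=None): finger opening in mm; force is the grip in N (None keeps the last); returns when the fingers have stopped.
- bot.pause(seconds).
- bot.solve_ik(position, orientation): joint angles nearest the present ones, or None.
- bot.read_state(): the state.
- bot.camera(name): name is "scene" or "top" or "wrist"; returns the picture (384x512x3 uint8, red, green, blue); there is no depth.
- bot.get_calibration(name): a dict with "fx", "fy", "cx", "cy" (pixels), "distortion" ([k1, k2, p1, p2, k3] as OpenCV has them; the pictures are not rectified), "view" (4x4, takes a point from world to camera coordinates); the wrist camera has in their place "T_tool_cam" (4x4, takes a point from camera to tool coordinates, whose origin is the TCP and whose axes are the flange's). Camera axes: x right, y up, looking along -z (the intrinsics and any distortion apply to the point x, -y, -z); pixel columns grow to the right and rows downward; lengths in mm; the calibration is good to about 2 mm. A picture is of the moment at which its call begins: read the wrist's pose just before it. get_calibration takes no time and is no camera call.
A pose or a line that the arm cannot do raises bot.Unreachable and nothing moves.
- bot.close_job(): hands the job in, once; it reports no verdict.
The state is a dict: "t": time; "joint_pos": joint angles; "qvel": joint speeds; "tau": joint torques, N m; "tcp_pos": TCP position; "eef_rot": TCP orientation; "contact_force": force on the tool from outside, world axes, zero at the start; "moment": the same for the moment, N m; "width": finger opening in mm.
Only numpy, scipy, OpenCV 4.12 (cv2) and the standard library are available. Lean on these libraries where they do the work, as an engineer would, in place of code of your own. Each camera call takes 0.05 s, during which the arm holds its last target.

## Task

Close the wiring channel of the black housing: first press both white plug-in modules in the channel fully home in their sockets. Then tuck the loose aluminium cover strip, by its long edge farther from the rib, under the lapping edge of the grey back panel without lifting the panel (its seal is already set), lower the other long edge behind the front rail and press the cover flat and flush against the rubber seal. Finish while still holding it pressed flat, ready for the screws, and leave the other things on the bench where they are.

Things in the scene. Friction and masses are not known exactly. Their poses are not given: they have to be found in the camera images.
- housing: Black housing, fixed in a white nest with green corner stops; origin on the bench, axes as seat, seat at x = -65, y = 0, z = 50 mm from it. Front rail (robot side, seat x -69 to -49 mm) and end cheeks (beyond seat y +-95 mm) have their tops 4 mm above seat, flush with the closed cover. Nest plate: x +-150, y +-135 mm; two red-handled clamps behind it, up to 90 mm above the bench
- seat (a point): Point on the housing, mid-length of the channel, at the height of the two ledges the closed cover rests on (50 mm above the bench); the closed cover is centred on it, give or take 4 mm in x, 5 in y. x: from front rail to back panel; y: along the channel; z: up. From it: front ledge x -49 to -33 mm; open channel -33 to 12; rear ledge 12 to 53, then an upright wall; panel laps from x = 25 on
- lap_edge (a point): Middle of the underside of the grey back panel where its flat part ends, 25 mm in x and 12 mm in z from seat when the panel is down; same axes as seat. From here a lead-in flare rises 30 degrees towards the front for 9 mm, its underside ending 5 mm higher. The panel is 3 mm thick, 224 mm wide
- back_panel (a joint): Lift of the grey back panel about its piano hinge at the far end of the housing, rad; 0 = down. The hinge is 156 mm behind lap_edge (0.01 rad is 1.6 mm at the edge). About 3 N upward at the edge lifts it; a weak spring and its weight close it
- module_right (a joint): How far the right (-y) module is pressed in, m: 0 to 0.004 at the start, 0.009 = fully home on its stop. Stiff push fit, about 5 N, stays where it is left
- module_left (a joint): The same for the left (+y) module
- module_right_top (a point): Centre of the top of the right module (white, 28 mm in x by 42 mm in y of the housing); it moves with it. Home, it is 4 mm below seat in z; nominally at x = -9, y = -45 mm from seat
- module_left_top (a point): Centre of the top of the left module, at x = -9, y = +45 mm from seat
- seal (a joint): How far the rubber seal on the front ledge (x -43.5 to -36.5 mm from seat) is squeezed, m: 0 = free, standing 4 mm proud of the ledge; 0.004 = level with the ledge. It pushes up with 2 N when just touched and 7 N when level, so the cover rises again unless held down
- cover_rib (a point): Centre of the cover's grip rib, half-way up the rib (12 mm thick in x, 26 mm tall, along the whole length in y, standing on the leaf). 17 mm above the leaf's underside, 59 mm from the long edge farther from the rib (+x of the point, the edge to tuck) and 31 mm from the other long edge (-x). z is up; when closed, x points as x of seat
- cover_nose (a point): Middle of the cover's long edge farther from the rib (the one to tuck), at the leaf's underside; axes as cover_rib
- cover_front (a point): Middle of the cover's other long edge, at the leaf's underside; axes as cover_rib
- cover: The loose aluminium cover strip (0.18 to 0.29 kg): flat leaf 90 mm in x, 180 mm in y, 4 mm thick, with the rib on top. Starts flat on the bench, rib up. Origin at the centre of the leaf's underside, axes as cover_rib
- driver: Bystander: black electric screwdriver lying on the bench, 215 mm long, 42 mm thick
- bin: Bystander: green parts bin, 150 x 100 x 55 mm
- bottle: Bystander: teal bottle, 56 mm across, 150 mm tall, at one side
- tape: Bystander: roll of tape, 100 mm across, 25 mm tall, close to the robot
- spare_module: Bystander: a spare white module on the bench close to the robot, 28 x 42 x 24 mm
- screwdriver: Bystander: red-handled screwdriver on the bench close to the robot, 160 mm long
Things that resemble listed ones, but are neither listed nor needed, are in the scene too. Several things have the shape of the cover; the one meant has the colours described above.

How it is judged (in metres and radians):
On the way, in this order (a step that is already met when the one before it is completed fails the run):
1. Both modules are pressed fully home in their sockets (value of joint each of module_right, module_left above 0.008 m), for 0.2 s.
2. The cover's edge is tucked at least 8 mm under the back panel, which stays down (x of cover_nose in the frame of seat above 0.033 m and z of cover_nose in the frame of seat between -0.004 and 0.01 m and y of cover_nose in the frame of seat between -0.012 and 0.012 m and value of joint back_panel below 0.03 rad), for 0.1 s.
At the end, for the whole second after the job is handed in: Both modules within 1 mm of home; cover tucked at least 10 mm under the panel and down on its ledges, both long edges within about 2 mm of flush, seal squeezed 2 mm or more, fingers still on the cover (over 2 N), cover at rest; back panel down within 2 mm (all of step 1 and x of cover_nose in the frame of seat above 0.035 m and z of cover_nose in the frame of seat below 0.0025 m and z of cover_front in the frame of seat below 0.002 m and x of cover_front in the frame of seat above -0.051 m and angle between the x axis of cover_rib and the x axis of seat, either way round below 0.06 rad and value of joint seal above 0.002 m and value of joint back_panel below 0.012 rad and contact force between the fingers and cover above 2 N and linear speed of cover below 0.01 m/s); the arm keeps its last pose, push and grip.
It fails at once if the back panel is lifted by more than about 6 mm at its edge (value of joint back_panel above 0.04 rad).
It fails at once if a bystander is moved by more than 25 mm (distance of any of driver, bin, bottle, tape, spare_module, screwdriver from where it was at the start of the episode above 0.025 m).
It also fails if it takes over 51 s, if anything falls off the work surface, if the arm or the gripper's body presses on something with over 40 N, if the wrist force passes 120 N, or if a joint passes its speed limit or range.

## Working session

There is one attempt and no reset: what is moved stays moved. The work goes in short steps, each a Python script; the robot and the scene stay as the last script left them, time stands still between calls to the robot, and variables do not carry over. Pictures are saved under pics/ and viewed, and the job is handed in when it is done.

```bash
ls; mkdir -p pics; python3 - <<'E'
from plant import bot
import cv2,json
s=bot.read_state();print(s)
for n in("scene","top","wrist"):
    im=bot.camera(n);cv2.imwrite(f"pics/{n}0.png",im[:,:,::-1]);print(n,bot.get_calibration(n))
E
```

```text
pics
{'t': 0.0, 'joint_pos': array([ 1.40510840e+00,  3.59411564e-01,  1.10451007e-02, -3.43571412e-04,
       -1.22409544e+00, -2.88114345e-01]), 'qvel': array([-1.22611687e-03, -4.32964964e-04, -4.34795435e-05,  3.04102944e-04,
       -1.06219984e-04,  3.86047725e-04]), 'tau': array([-7.61769461e-04, -5.82721603e+01,  2.93061626e+01,  6.99701920e+00,
        6.94390954e-03, -1.63977584e-04]), 'tcp_pos': array([295.71312782, 606.22694983, 225.60192531]), 'eef_rot': array([ 9.74354676e-01, -2.25016100e-01, -1.10267173e-04,  8.41110805e-04]), 'contact_force': array([-0.23300343, -1.11540922,  0.01515304]), 'moment': array([-0.04639051, -0.01224309,  0.02918883]), 'width': 87.9217208558576}
scene {'fx': 392.3924543969899, 'fy': 392.3924543969899, 'cx': 259.0751643666152, 'cy': 190.05466942319256, 'distortion': array([-0.03341982,  0.        ,  0.        ,  0.        ,  0.        ]), 'view': array([[-7.79555506e-01,  6.26306170e-01,  5.81326587e-03,
         3.78593493e+02],
       [-5.12875686e-01, -6.43642551e-01,  5.68051757e-01,
         2.04835449e+02],
       [ 3.59515985e-01,  4.
[... 537 characters left out ...]
,  1.13435009e-02,  9.90752351e-01,
        -1.29437505e+03],
       [ 0.00000000e+00,  0.00000000e+00,  0.00000000e+00,
         1.00000000e+00]])}
wrist {'fx': 343.0185202486596, 'fy': 343.0185202486596, 'cx': 257.62157143434064, 'cy': 192.3947784964021, 'distortion': array([-0.00344859,  0.        ,  0.        ,  0.        ,  0.        ]), 'T_tool_cam': array([[-5.80978280e-04,  9.68963877e-01,  2.47201673e-01,
         6.57056320e+01],
       [ 9.99999730e-01,  6.74277728e-04, -2.92767594e-04,
        -4.80907680e-01],
       [-4.50363805e-04,  2.47201436e-01, -9.68964007e-01,
        -1.57294819e+02],
       [ 0.00000000e+00,  0.00000000e+00,  0.00000000e+00,
         1.00000000e+00]])}
```

```bash
python3 - <<'E'
import cv2
for n in("scene","top"):
    im=cv2.imread(f"pics/{n}0.png");cv2.imwrite(f"pics/{n}0b.png",cv2.resize(im,(800,600),interpolation=cv2.INTER_CUBIC))
E
```

```text
(no output)
```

View pics/top0b.png

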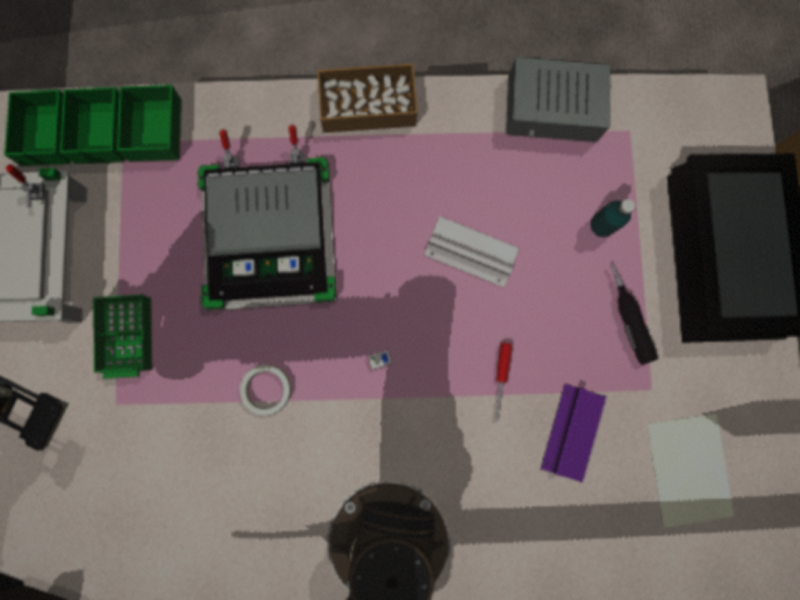

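View pics/scene0b.png

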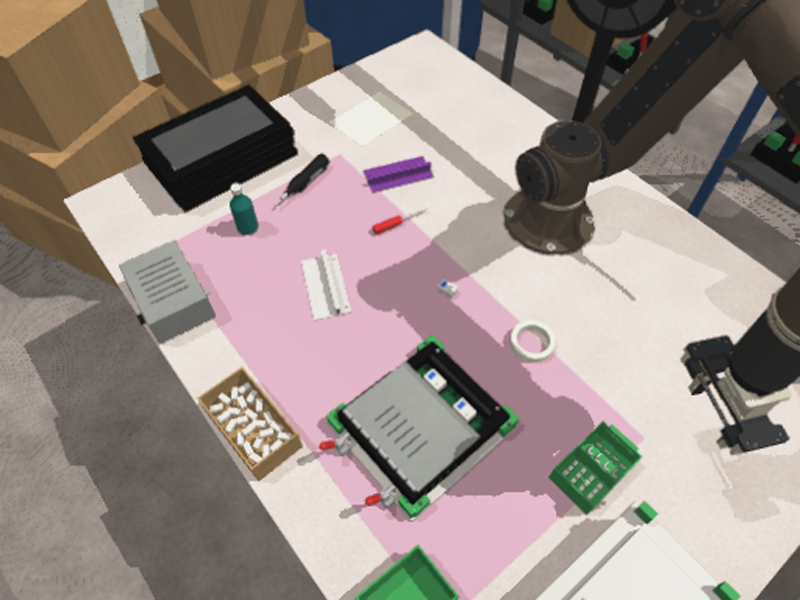

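View pics/wrist0.png

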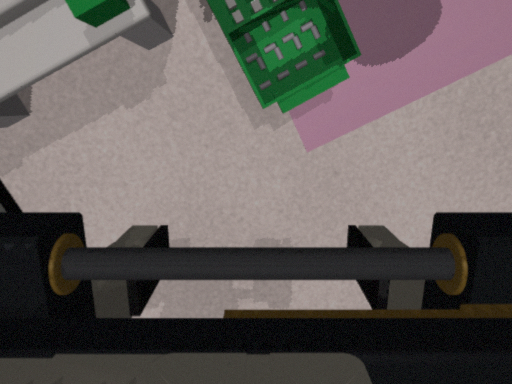

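Two full-size things have the cover's shape: silver-white at about (470,250) and purple at about (573,430) in the enlarged top view. The aluminium one is the silver strip. I'll confirm it in a crop and take rough positions from it.

```bash
cat > h.py <<'E'
from plant import bot
import cv2,numpy as np
from scipy.spatial.transform import Rotation as R
def ray(n,px,st=None):
    c=bot.get_calibration(n)
    K=np.array([[c['fx'],0,c['cx']],[0,c['fy'],c['cy']],[0,0,1]])
    p=cv2.undistortPoints(np.array(px,float).reshape(-1,1,2),K,np.array(c['distortion'])).reshape(-1,2)
    d=np.c_[p[:,0],-p[:,1],-np.ones(len(p))]
    if n=='wrist':
        T=np.eye(4);T[:3,:3]=R.from_quat(st['eef_rot']).as_matrix();T[:3,3]=st['tcp_pos'];M=T@c['T_tool_cam']
    else: M=np.linalg.inv(c['view'])
    return M[:3,3],d@M[:3,:3].T
def onz(n,px,z,st=None):
    o,d=ray(n,px,st);return o+d*((z-o[2])/d[:,2])[:,None]
def proj(n,P,st=None):
    c=bot.get_calibration(n);K=np.array([[c['fx'],0,c['cx']],[0,c['fy'],c['cy']],[0,0,1]])
    if n=='wrist':
        T=np.eye(4);T[:3,:3]=R.from_quat(st['eef_rot']).as_matrix();T[:3,3]=st['tcp_pos'];V=np.linalg.inv(T@c['T_tool_cam'])
    else: V=c['view']
    P=np.atleast_2d(P).astype(float);q=P@V[:3,:3].T+V[:3,3];q=q*[1,-1,-1]
    return cv2.projectPoints(q,np.zeros(3),np.zeros(3),K,np.array(c['distortion']))[0].reshape(-1,2)
def down(yaw,pitch=0):
    # tool z down; tool x at world angle yaw; pitch: tilt about tool y
    return (R.from_euler('z',yaw)*R.from_euler('x',np.pi)*R.from_euler('y',pitch)).as_quat()
def shot(n,f):
    st=bot.read_state();im=bot.camera(n);cv2.imwrite(f'pics/{f}.png',im[:,:,::-1]);return st,im
def force():
    ss=bot.read_state();return np.round(ss['contact_force'],1),np.round(ss['tcp_pos'],1),round(ss['t'],2)
E
python3 - <<'E'
from h import *
s=0.64
def t(l,z):return onz('top',np.array(l)*s,z).round(0).tolist()
print('cover',t([(440,220),(517,255),(505,285),(425,250)],4))
print('panel',t([(207,180),(320,168),(323,248),(208,258)],62))
print('mods',t([(243,267),(288,264)],46))
print('clamps',t([(223,135),(293,130)],90))
im=cv2.imread('pics/top0.png')[120:320,250:420];cv2.imwrite('pics/crop.png',cv2.resize(im,None,fx=4,fy=3,interpolation=cv2.INTER_CUBIC))
E
```

```text
cover [[651.0, -128.0, 4.0], [572.0, -286.0, 4.0], [510.0, -257.0, 4.0], [588.0, -94.0, 4.0]]
panel [[732.0, 347.0, 62.0], [751.0, 117.0, 62.0], [584.0, 113.0, 62.0], [570.0, 343.0, 62.0]]
mods [[553.0, 276.0, 46.0], [557.0, 185.0, 46.0]]
clamps [[816.0, 309.0, 90.0], [822.0, 168.0, 90.0]]
```

View pics/crop.png

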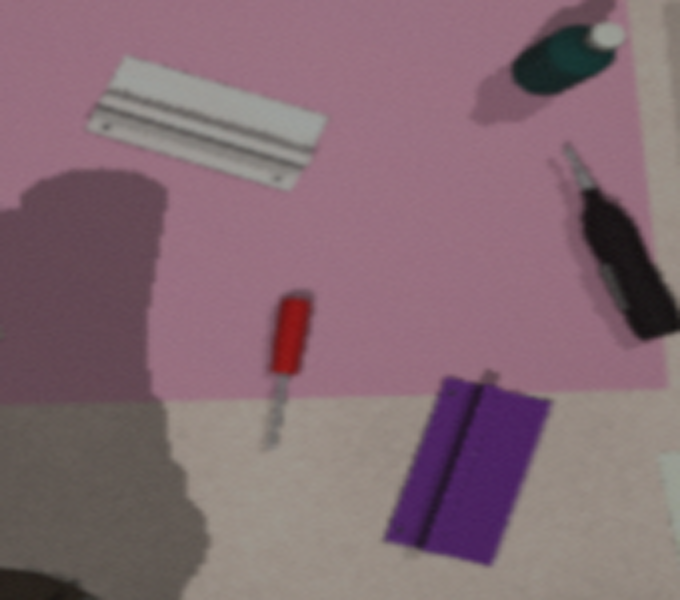

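The crop shows the silver strip at about (205,120), full length, with its rib nearer the robot. The purple one at (470,470) is the decoy. Next I'll look at the housing with the wrist camera.

```bash
python3 - <<'E'
from h import *
q=down(np.radians(3))
print(bot.solve_ik([490,226,290],q), bot.solve_ik([490,226,290],down(np.radians(183))))
bot.move_ptp([490,226,290],q)
bot.move_gripper(0,20)
st,im=shot('wrist','w1');print(force(),st['width'],st['joint_pos'].round(3))
np.save('st1.npy',st,allow_pickle=True)
cv2.imwrite('pics/w1b.png',cv2.resize(im[:,:,::-1],(800,600),interpolation=cv2.INTER_CUBIC))
E
```

```text
[ 7.95537627e-01  9.85739140e-02 -1.84390170e-01  4.44089210e-16
 -1.28783224e+00  8.27618577e-01] [ 7.95537627e-01  9.85739140e-02 -1.84390170e-01 -4.44089210e-16
 -1.28783224e+00 -2.31397408e+00]
(array([-0. ,  0.5,  0.7]), array([490., 226., 290.]), 3.22) 0.6129756840435897 [ 0.796  0.099 -0.184  0.    -1.288  0.828]
```

View pics/w1b.png

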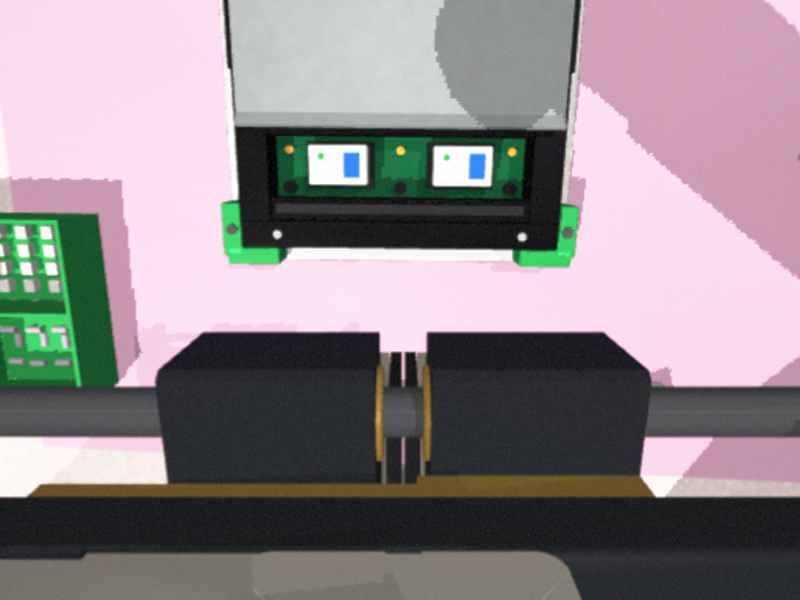

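The wrist view shows the two white modules at about (338,165) and (462,166), the panel flare edge at row ~129, and the front rail with dots at (277,234) and (522,237), all in 800-px scale. Now to measure them.

```bash
python3 - <<'E'
from h import *
st=np.load('st1.npy',allow_pickle=True).item()
im=cv2.imread('pics/w1.png')
z=cv2.resize(im[70:175,135:380],(800,343),interpolation=cv2.INTER_CUBIC);cv2.imwrite('pics/w1c.png',z)
g=im[80:130,180:330].min(2); 
m=((im.min(2)>150)).astype(np.uint8);m[:,:180]=0;m[:,330:]=0;m[:85]=0;m[128:]=0
m=cv2.morphologyEx(m,cv2.MORPH_CLOSE,np.ones((3,3)))
hsv=cv2.cvtColor(im,cv2.COLOR_BGR2HSV)
for c in cv2.findContours(m,cv2.RETR_EXTERNAL,cv2.CHAIN_APPROX_NONE)[0]:
    if cv2.contourArea(c)>150:
        x,y,w,h=cv2.boundingRect(c);print('mod',x,y,w,h,onz('wrist',[[x+w/2-.5,y+h/2-.5]],51,st).round(1), onz('wrist',[[x-.5,y+h/2],[x+w-.5,y+h/2]],51,st).round(1))
s=.64
print('screwdots',onz('wrist',[[277*s,234*s],[522*s,237*s]],54,st).round(1))
E
```

```text
mod 277 93 39 26 [[557.4 186.9  51. ]] [[555.7 208.7  51. ]
 [558.  165.   51. ]]
mod 197 93 38 25 [[553.2 277.   51. ]] [[551.6 298.2  51. ]
 [553.8 255.7  51. ]]
screwdots [[501.2 319.3  54. ]
 [508.3 139.5  54. ]]
```

View pics/w1c.png

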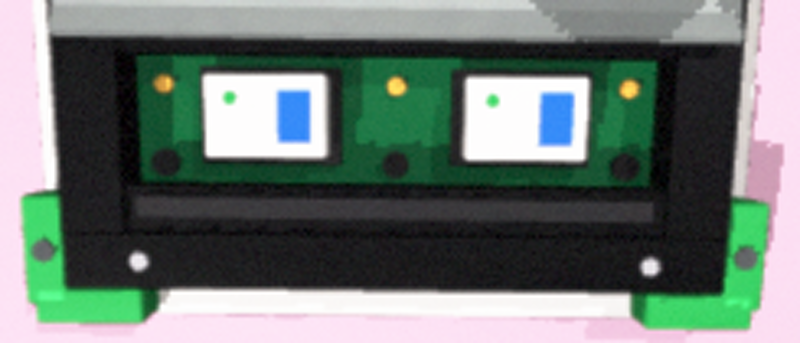

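```bash
python3 - <<'E'
from h import *
st=np.load('st1.npy',allow_pickle=True).item()
a=np.radians(2.4);ex=np.array([np.cos(a),np.sin(a)]);ey=np.array([-ex[1],ex[0]]);s=np.array([564,232.1])
k=245/800
def f(px,z):
    p=onz('wrist',[[135+px[0]*k,70+px[1]*k]],z,st)[0,:2]-s;return (p@ex).round(1),(p@ey).round(1)
for n,px,z,e in [('rail out',(390,290),54,-69),('rail in',(390,235),54,-49),('seal f',(390,222),54,-43.5),('seal b',(390,197),54,-36.5),('flare',(390,40),69,15.5),('railL',(65,287),54,0),('railR',(722,292),54,0),('panL',(52,38),69,112),('panR',(741,43),69,-112),('chL',(135,210),54,95),('chR',(655,210),54,-95)]:
    print(n,f(px,z),e)
E
```

```text
rail out (np.float64(-68.7), np.float64(1.2)) -69
rail in (np.float64(-49.3), np.float64(1.4)) -49
seal f (np.float64(-44.8), np.float64(1.4)) -43.5
seal b (np.float64(-36.2), np.float64(1.5)) -36.5
flare (np.float64(14.8), np.float64(1.7)) 15.5
railL (np.float64(-68.7), np.float64(116.1)) 0
railR (np.float64(-68.2), np.float64(-116.3)) 0
panL (np.float64(14.4), np.float64(110.6)) 112
panR (np.float64(15.0), np.float64(-111.5)) -112
chL (np.float64(-41.5), np.float64(90.0)) 95
chR (np.float64(-39.8), np.float64(-90.7)) -95
```

The checks agree: seat is about (564, 232, 50) with yaw 2.4°. Pressing the modules.

```bash
cat >> h.py <<'E'
A=np.radians(2.4);EX=np.array([np.cos(A),np.sin(A),0]);EY=np.array([-EX[1],EX[0],0]);S=np.array([564,232.0,50])
def H(x,y,z):return S+EX*x+EY*y+np.array([0,0,z])
E
python3 - <<'E'
from h import *
q=down(A)
bot.move_ptp(H(-9,45,25),q)
for y in (45,-45):
    if y<0: bot.line_to(H(-9,y,25),200)
    bot.line_to(H(-9,y,8),80)
    z=8
    while z>-9:
        z-=1; bot.line_to(H(-9,y,z),30)
        f,p,t=force();print(y,z,f,p,t)
        if f[2]>22: break
    if y>0: bot.line_to(H(-9,y,25),150)
bot.line_to(H(-9,-45,25),150)
bot.line_to(H(-70,0,240),250)
st,im=shot('wrist','w2');print(force())
np.save('st2.npy',st,allow_pickle=True)
cv2.imwrite('pics/w2b.png',cv2.resize(im[:,:,::-1],(800,600),interpolation=cv2.INTER_CUBIC))
E
```

```text
45 7 [-0.4 -0.7  0.4] [553.3 276.7  57.3] 4.75
45 6 [-0.9  0.2 -0.2] [553.1 276.6  56. ] 5.0
45 5 [ 1.1 -0.3 -0. ] [553.1 276.5  54.9] 5.25
45 4 [-0.4  0.1 -0.4] [553.1 276.5  53.9] 5.5
45 3 [-0.9  1.1  0.4] [553.1 276.5  52.9] 5.75
45 2 [ 0.4  0.3 -0.2] [553.1 276.5  51.9] 6.0
45 1 [-0.7  0.2  1.3] [553.2 276.7  51.1] 6.25
45 0 [-0.7 -0.   4.7] [553.2 276.7  50.2] 6.5
45 -1 [ 0.  -0.2  3. ] [553.2 276.7  49.1] 6.75
45 -2 [-0.3 -0.2  3.7] [553.2 276.7  48. ] 7.0
45 -3 [ 0.7 -1.1  3. ] [553.2 276.6  46.9] 7.25
45 -4 [-1.2 -0.7  5.3] [553.2 276.6  46.3] 7.5
45 -5 [-4.8 -1.7 13.5] [553.3 276.7  46.2] 7.75
45 -6 [-5.7 -2.7 20.6] [553.4 276.7  46.1] 8.0
45 -7 [-9.2 -3.3 27.7] [553.4 276.7  46. ] 8.25
-45 7 [-0.6  0.4 -0.3] [557.  186.9  57.2] 9.82
-45 6 [ 0.4  0.1 -1. ] [556.9 186.7  56.1] 10.07
-45 5 [-0.7  0.4  0.1] [556.8 186.6  54.9] 10.32
-45 4 [0.  0.6 0. ] [556.9 186.6  53.9] 10.57
-45 3 [ 0.2  0.8 -0.8] [556.8 186.6  52.9] 10.82
-45 2 [-0.2  0.1  1.5] [557.  186.7  52.1] 11.07
-45 1 [-0.8  0.3  2.9] [557.  186.7  51.2] 11.32
-45 0 [ 0.4 -0.7  4. ] [557.  186.7  50.1] 11.57
-45 -1 [-0.8 -0.2  2.7] [557.  186.7  49. ] 11.82
-45 -2 [ 0.1 -0.3  3.7] [557.  186.7  47.9] 12.07
-45 -3 [0.7 0.3 3. ] [557.  186.7  46.9] 12.32
-45 -4 [-0.7 -0.4  6.2] [557.  186.7  46.2] 12.57
-45 -5 [-3.4 -0.7 14.1] [557.1 186.8  46.2] 12.82
-45 -6 [-6.5 -1.  21.7] [557.1 186.8  46.1] 13.07
-45 -7 [-9.2 -1.4 29.4] [557.2 186.8  46. ] 13.32
(array([-0.3,  1.3, -0.2]), array([493.6, 228.5, 288. ]), 14.8)
```

View pics/w2b.png

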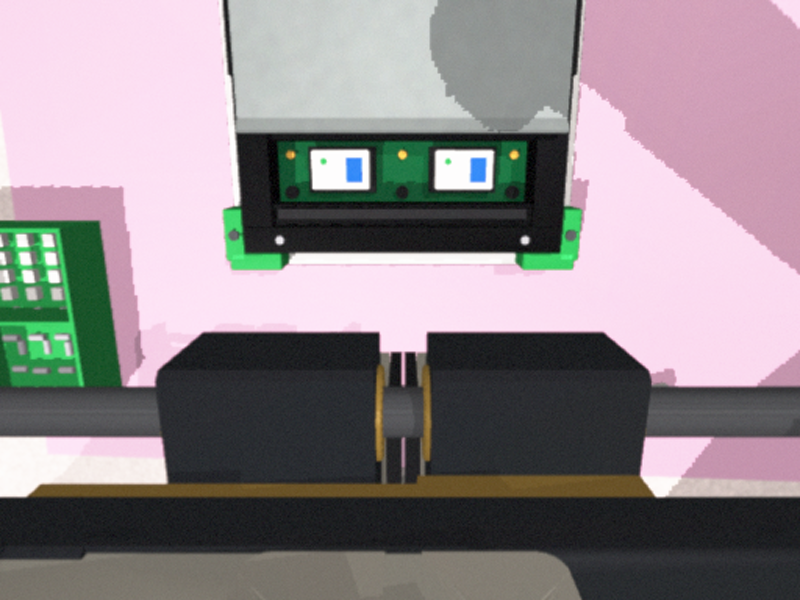

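The modules are still square at (340,170) and (463,170), and both hit a hard stop at z = 46, so they are home. Now the cover, viewed in the grasp orientation.

```bash
python3 - <<'E'
from h import *
c=np.array([580,-191,0.])
for psi in (63.4,-116.6):
    u=np.array([np.cos(np.radians(psi)),np.sin(np.radians(psi)),0])
    print(psi,bot.solve_ik(c-75*u+[0,0,230],down(np.radians(psi))),bot.solve_ik(H(-14,0,40),down(np.radians(psi)+np.radians(29))))
psi=63.4;u=np.array([np.cos(np.radians(psi)),np.sin(np.radians(psi)),0])
bot.move_ptp(c-75*u+[0,0,230],down(np.radians(psi)))
bot.move_gripper(36,40)
st,im=shot('wrist','w3');print(force(),st['width'])
np.save('st3.npy',st,allow_pickle=True)
cv2.imwrite('pics/w3b.png',cv2.resize(im[:,:,::-1],(800,600),interpolation=cv2.INTER_CUBIC))
E
```

```text
63.4 [-0.11824296  0.24122798 -0.14570608  0.         -1.18386227  2.79557803] [ 0.72549622  0.35252836 -0.33820915  0.         -0.88005883  2.45798433]
-116.6 [ 0.11210154  0.27671058 -0.097524    0.         -1.19656174 -0.57635912] [ 0.72549622  0.35252836 -0.33820915  0.         -0.88005883 -0.68360832]
(array([ 0.1, -0.6,  0. ]), array([ 546.4, -258.1,  230. ]), 17.44) 35.760844485970814
```

View pics/w3b.png

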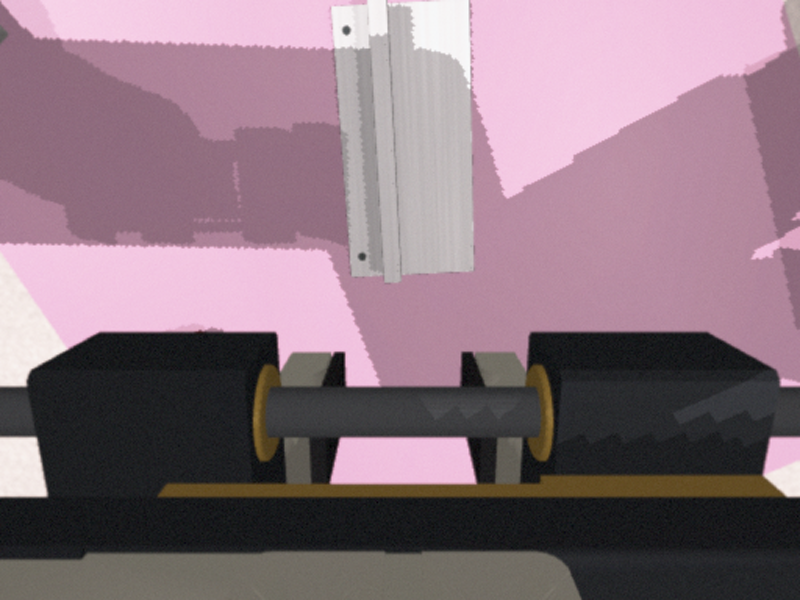

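The silver cover is at about (405,140), with near corners (352,276) and (473,271) and a far-left corner at (332,8). The rib runs near the left edge. Refining with edge fits.

```bash
python3 - <<'E'
from h import *
st=np.load('st3.npy',allow_pickle=True).item()
im=cv2.imread('pics/w3.png')
sat=cv2.cvtColor(im,cv2.COLOR_BGR2HSV)[:,:,1]
m=(sat<25).astype(np.uint8);m[185:]=0;m[:,:190]=0;m[:,330:]=0
m=cv2.morphologyEx(m,cv2.MORPH_OPEN,np.ones((3,3)))
n,l,s,_=cv2.connectedComponentsWithStats(m);i=1+s[1:,4].argmax();m=(l==i);print(s[i])
rows=np.arange(12,168)
L=np.array([[np.where(m[r])[0][0]-.5,r] for r in rows]);Rr=np.array([[np.where(m[r])[0][-1]+.5,r] for r in rows])
bl=[]
for n,E in(('left',L),('right',Rr)):
    P=onz('wrist',E,4,st)[:,:2];vx,vy,x,y=cv2.fitLine(P.astype(np.float32),cv2.DIST_HUBER,0,.01,.01).ravel()
    print(n,np.degrees(np.arctan2(vy,vx)),P[0],P[-1],(x,y));bl.append((vx,vy,x,y))
cols=list(range(232,243))+list(range(262,298))
B=np.array([[c,np.where(m[:,c])[0][-1]+.5] for c in cols]);P=onz('wrist',B,4,st)[:,:2];v=cv2.fitLine(P.astype(np.float32),cv2.DIST_HUBER,0,.01,.01).ravel();print('near',np.degrees(np.arctan2(v[1],v[0])),v[2:])
C=np.array([[c,np.where(m[:,c])[0][0]-.5] for c in range(216,232)]);print('far',onz('wrist',C[[0,8,15]],4,st).round(1),C[0])
z=cv2.resize(im[0:190,190:330],(560,760)[:2] if 0 else (430,584),interpolation=cv2.INTER_CUBIC);cv2.imwrite('pics/w3c.png',z)
np.save('lr.npy',np.array(bl+[v]))
E
```

```text
[  212     0    91   181 14566]
left 66.27726 [575.8435184  -96.02350912] [ 510.71278959 -242.11401727] (np.float32(544.4526), np.float32(-166.51402))
right 66.132744 [ 654.97131353 -135.70483658] [ 590.65172931 -282.21750029] (np.float32(621.48065), np.float32(-212.98291))
near -23.675964 [ 555.9177  -274.34116]
far [[582.7 -90.7   4. ]
 [590.4 -93.5   4. ]
 [596.7 -96.7   4. ]] [216.    3.5]
```

View pics/w3c.png

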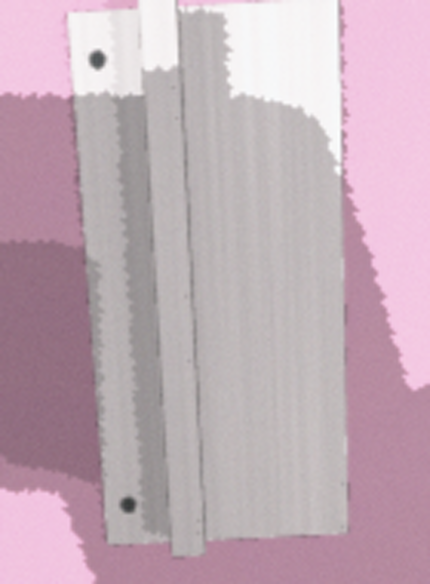

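```bash
cat >> h.py <<'E'
def tq(psi,tilt=0):
    return (R.from_rotvec(EY*tilt)*R.from_quat(down(psi))).as_quat()
E
python3 - <<'E'
from h import *
q=down(np.radians(66.25))
r=np.array([570.5,-182.8,0])
bot.move_ptp(r+[0,0,60],q)
bot.line_to(r+[0,0,12],100)
for z in (8,6,5,4.6):
    bot.line_to(r+[0,0,z],40);f=force();print(z,f)
    if f[0][2]>4:break
bot.move_gripper(5,50)
st=bot.read_state();print(st['width'],force())
bot.line_to(r+[0,0,90],150)
print(bot.read_state()['width'],force())
st,im=shot('wrist','w4');np.save('st4.npy',st,allow_pickle=True)
E
```

```text
8 (array([ 0. , -0.1, -0.9]), array([ 570.6, -182.8,    8.3]), 19.1)
6 (array([-0.2,  0.1,  0.1]), array([ 570.5, -182.8,    6. ]), 19.35)
5 (array([-0.4,  0.7, -0.3]), array([ 570.5, -182.8,    4.9]), 19.6)
4.6 (array([ 0.6,  1. , -0.9]), array([ 570.5, -182.8,    4.6]), 19.85)
11.885490492495242 (array([ 0.4,  0.1, -0.7]), array([ 570.6, -182.8,    4.6]), 20.38)
11.554767801018409 (array([ 0.2,  0.4, -2.7]), array([ 569.7, -182.6,   89.1]), 21.09)
```

View pics/w4.png

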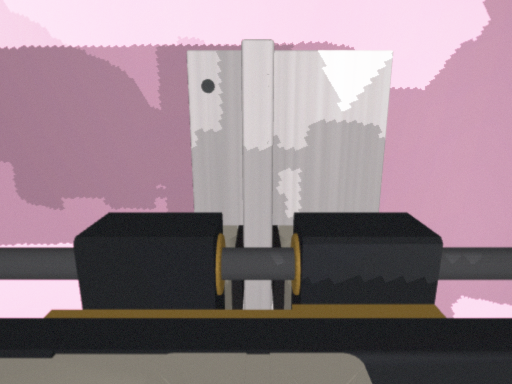

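The cover is held square, with its far end at row ~52 and the rib centred at column 258. Checking the y offset in hand.

```bash
python3 - <<'E'
from h import *
st=np.load('st4.npy',allow_pickle=True).item()
M=R.from_quat(st['eef_rot']).as_matrix()
P=onz('wrist',[[189,52],[390,52],[194,210],[382,210]],st['tcp_pos'][2]-.6,st)
print(((P-st['tcp_pos'])@M).round(1))
# reachability
psi=np.radians(92.4);q=tq(psi,np.radians(6))
for p in (H(-55,0,60),H(-14,0,20)):print(bot.solve_ik(p,q))
E
```

```text
[[ 88.7 -30.    0.6]
 [ 88.7  56.5   0.5]
 [ 17.6 -31.2   0.6]
 [ 17.6  59.4   0.5]]
[ 0.72614937  0.33075083 -0.29044139 -0.07704632 -1.03217769  2.49959895]
[ 0.68300531  0.42939309 -0.24242069 -0.07513111 -0.98432054  2.54474028]
```

```bash
cat >> h.py <<'E'
PSI=np.radians(92.4)
def pose(nx,nz,tilt,ny=0.7):
    q=tq(PSI,np.radians(tilt));M=R.from_quat(q).as_matrix()
    return H(nx,ny,nz)-M@np.array([0,59,4.6]),q
E
python3 - <<'E'
from h import *
p,q=pose(0,75,6);bot.move_ptp(p,q)
p,q=pose(0,30,6);bot.line_to(p,150)
print(force(),bot.read_state()['width'])
p,q=pose(0,12,6);bot.line_to(p,100)
st,im=shot('wrist','w5');np.save('st5.npy',st,allow_pickle=True)
st2,im2=shot('scene','s5')
cv2.imwrite('pics/s5b.png',cv2.resize(im2[180:350,180:360,::-1],(720,680)[:2] if 0 else (635,600),interpolation=cv2.INTER_CUBIC));print(force())
E
```

```text
(array([ 0.5, -0.2, -2.3]), array([506.2, 229.4,  90.7]), 23.14) 11.547151108487736
(array([ 0.2,  0. , -2.3]), array([506.3, 230.5,  73.6]), 23.57)
```

View pics/w5.png

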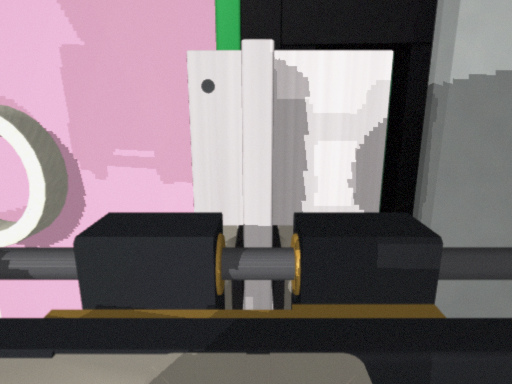

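View pics/s5b.png

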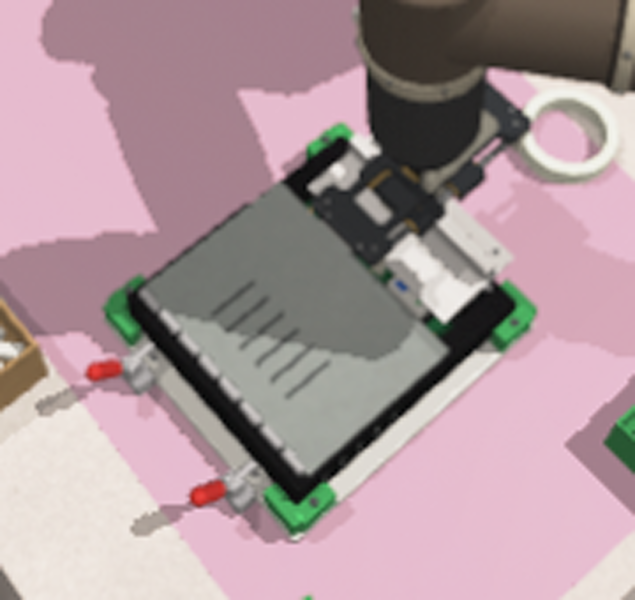

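The nose edge (column ~386) is parallel to and short of the panel edge (~428), clear of the cheeks. Tucking now.

```bash
python3 - <<'E'
from h import *
p,q=pose(0,3,6);bot.line_to(p,60);print(force())
for nx in (10,16,22,28,33,37,40,43):
    p,q=pose(nx,3,6);bot.line_to(p,60);f=force();print(nx,f,(p-f[1]).round(1))
    if abs(f[0][0])>10 or abs(f[0][2]+2.5)>5: print('STOP');break
bot.pause(.15)
st,im=shot('wrist','w6');np.save('st6.npy',st,allow_pickle=True);print(force(),st['width'])
st2,im2=shot('scene','s6')
cv2.imwrite('pics/s6b.png',cv2.resize(im2[180:350,180:360,::-1],(635,600),interpolation=cv2.INTER_CUBIC))
E
```

```text
(array([-0.1, -0.1, -2.5]), array([505.5, 230. ,  63.3]), 23.88)
10 (array([-0.2, -0.2, -3.2]), array([516.4, 230.7,  63.7]), 24.19) [-0.6 -0.   0. ]
16 (array([-0.5, -0. , -2.3]), array([522.2, 231. ,  63.7]), 24.44) [-0.4 -0.1  0. ]
22 (array([-0.1,  0.2, -2.3]), array([528.2, 231.2,  63.7]), 24.69) [-0.4 -0.   0. ]
28 (array([ 0.4, -0.2, -2.4]), array([534.2, 231.5,  63.7]), 24.94) [-0.4 -0.1  0. ]
33 (array([-0.5, -0.3, -2.6]), array([539. , 231.7,  63.7]), 25.19) [-0.2 -0.1  0. ]
37 (array([ 0.4,  0.8, -3.1]), array([543. , 231.8,  63.7]), 25.44) [-0.2  0.   0. ]
40 (array([ 0.6,  0.3, -2.3]), array([546. , 232. ,  63.7]), 25.69) [-0.2 -0.1  0. ]
43 (array([-0.9,  0.5, -1.6]), array([549. , 232.1,  63.7]), 25.94) [-0.2 -0.   0. ]
(array([ 0.4,  1.4, -2.3]), array([548.7, 232. ,  63.7]), 26.14) 11.421829132655319
```

View pics/w6.png

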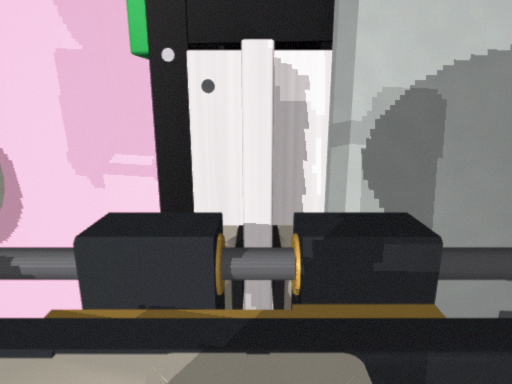

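View pics/s6b.png

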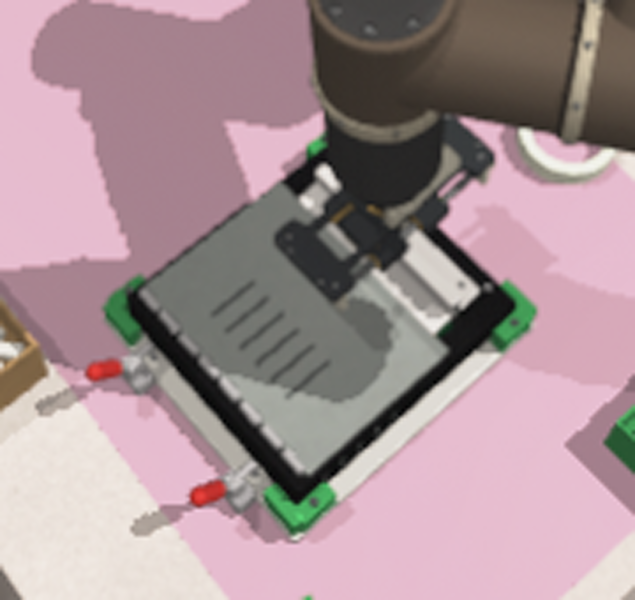

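The leaf is tucked freely under the flare with no contact force and the panel unmoved. Front leaf edge (column ~189) is right beside the rail edge (~187), so I'll go 2 mm deeper, then lower.

```bash
python3 - <<'E'
from h import *
p,q=pose(45.2,3,6);bot.line_to(p,40);print(force())
for nz,t in ((2.5,4.5),(2,3.5),(1.5,2.5),(1.2,1.5),(1,.8),(0.8,0)):
    p,q=pose(45.2,nz,t);bot.line_to(p,20,ori=q);f=force();print(nz,t,f,(p-f[1]).round(1))
    if abs(f[0][0])>12 or f[0][2]>15: print('STOP');break
st,im=shot('wrist','w7');np.save('st7.npy',st,allow_pickle=True);print(force(),st['width'])
E
```

```text
(array([-0.7, -0.4, -2.8]), array([551.1, 232.2,  63.7]), 26.44)
2.5 4.5 (array([-0.4,  0.4, -2.4]), array([550.2, 232. ,  61.7]), 26.69) [0.5 0.1 0. ]
2 3.5 (array([-0.2,  0.1, -2.9]), array([550.3, 232.1,  60.3]), 26.94) [ 0.3  0.  -0.1]
1.5 2.5 (array([-0.4, -0.2, -2. ]), array([550.2, 232. ,  58.7]), 27.19) [ 0.2  0.1 -0. ]
1.2 1.5 (array([ 1.2, -0.2,  1.5]), array([550.6, 232.3,  57.8]), 27.44) [-0.3 -0.2 -0.5]
1 0.8 (array([1.3, 0.7, 0.4]), array([550.7, 232.3,  56.9]), 27.69) [-0.4 -0.2 -0.5]
0.8 0 (array([ 1.1, -0.4,  2.1]), array([550.6, 232.3,  55.9]), 27.94) [-0.4 -0.2 -0.5]
(array([ 2.2, -1.6,  2.5]), array([550.7, 232.3,  55.9]), 27.99) 11.51604949189085
```

View pics/w7.png

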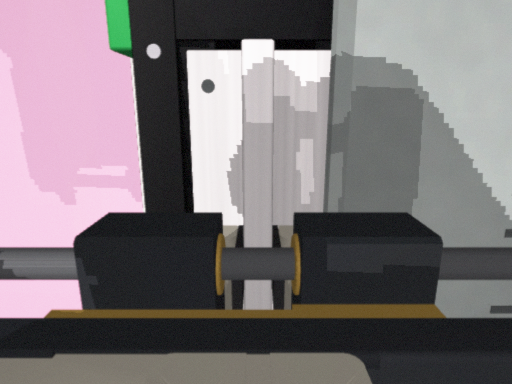

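The leaf's front edge (column ~190) is behind the rail's inner edge (~183), and the seal is being touched. Pressing down.

```bash
python3 - <<'E'
from h import *
for nz in (0,-.7,-1.4,-2.1,-2.8,-3.4):
    p,q=pose(45.2,nz,0);bot.line_to(p,15,ori=q);f=force();print(nz,f,(p-f[1]).round(1))
    if f[0][2]>22: break
bot.pause(.3);print(force(),bot.read_state()['moment'].round(2))
st,im=shot('wrist','w8');np.save('st8.npy',st,allow_pickle=True);print(st['width'])
cv2.imwrite('pics/w8c.png',cv2.resize(im[20:230,110:410,::-1],(800,560),interpolation=cv2.INTER_CUBIC))
st2,im2=shot('scene','s8')
cv2.imwrite('pics/s8b.png',cv2.resize(im2[180:350,180:360,::-1],(635,600),interpolation=cv2.INTER_CUBIC))
E
```

```text
0 (array([1.8, 0.2, 4.2]), array([550.6, 232.3,  54.9]), 28.24) [-0.4 -0.2 -0.3]
-0.7 (array([ 0.5, -1.1,  8.8]), array([550.7, 232.4,  54.6]), 28.49) [-0.5 -0.3 -0.7]
-1.4 (array([-0.8, -0.5, 13.1]), array([550.6, 232.3,  54.6]), 28.74) [-0.4 -0.2 -1.4]
-2.1 (array([-4.3, -1.5, 19. ]), array([550.6, 232.3,  54.6]), 28.99) [-0.4 -0.2 -2.1]
-2.8 (array([-6.3, -1.6, 26.1]), array([550.6, 232.3,  54.6]), 29.24) [-0.4 -0.2 -2.8]
(array([-6.7, -2.1, 25.7]), array([550.7, 232.3,  54.6]), 29.54) [-0.97  2.26 -0.07]
11.407559955472147
```

View pics/w8c.png

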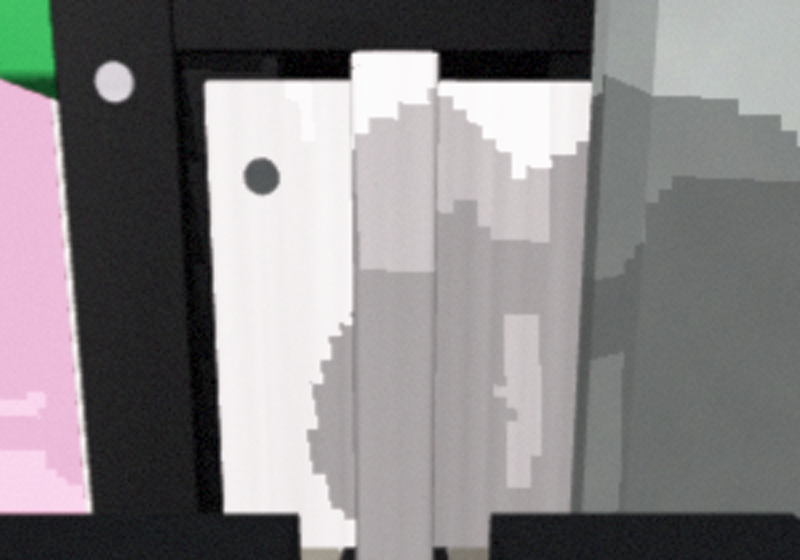

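View pics/s8b.png

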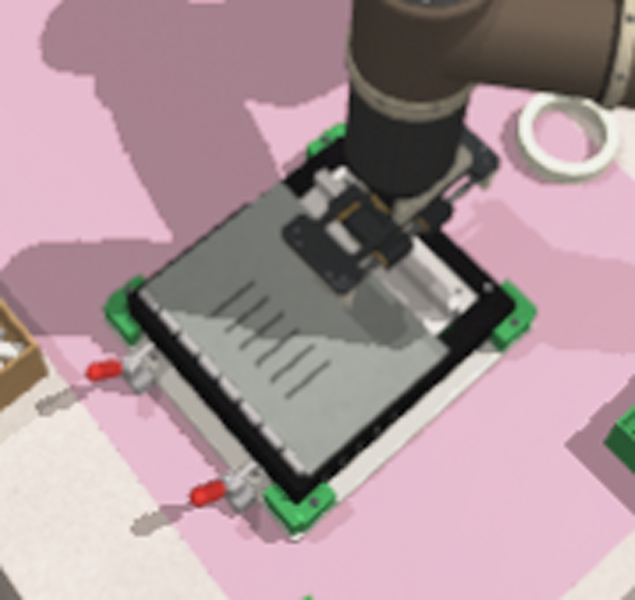

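```bash
python3 - <<'E'
from h import *
st=np.load('st8.npy',allow_pickle=True).item()
P=onz('wrist',[[186.9,50.8],[194,210],[331.5,50.8],[176.8,40],[183.5,210]],54,st)-S
print(np.c_[P@EX,P@EY].round(1))
M=R.from_quat(st['eef_rot']).as_matrix();print('jaw axis tilt deg',np.degrees(np.arcsin(M[2,1])),'yaw err',np.degrees(np.arctan2(M[1,1],M[0,1]))-2.4)
s0=cv2.imread('pics/s5.png');s8=cv2.imread('pics/s8.png')
d=cv2.absdiff(s0,s8).max(2)[300:340,210:330];print(force(), bot.read_state()['qvel'].round(4), d.mean())
E
```

```text
[[-44.   90.3]
 [-44.2  18.7]
 [ 18.2  90.3]
 [-48.1  94.6]
 [-49.3  18.7]]
jaw axis tilt deg 0.10393638783647556 yaw err 0.05479267329651005
(array([-6.1, -2. , 25.5]), array([550.6, 232.3,  54.6]), 29.64) [ 0.0005 -0.0005  0.0005 -0.0002  0.0007  0.0002] 0.5397916666666667
```

The front edge is at x ≈ −44, so the nose is at ≈ +46. The cover is level (0.1°), on its ledges and at rest under about 25 N. Handing in.

```bash
python3 - <<'E'
from h import *
bot.close_job();print(force(),bot.read_state()['width'])
E
```

```text
the job is handed in; nothing more can be done
the job is handed in; nothing more can be done
```

I pressed both modules home, tucked the cover under the back panel, lowered it behind the front rail, and handed the job in with the gripper still pressing it flat. The interface gives no verdict, so the result rests on my own checks; none of them failed or disagreed.

- **Modules:** both met a hard stop at z ≈ 46 mm, which is 4 mm below seat, with a reading of 28–29 N.
- **Tuck:** the cover went in with no noticeable contact force. In the pictures the panel looks unmoved.
- **Final cover pose:**
  - It stops hard at the ledge height I calculated, underside at about 50.0 mm, and is level within 0.1°.
  - Its front edge is at seat x ≈ −44 mm, clear of the rail at −49 mm. From the leaf's 90 mm width the nose is at about +46 mm, well under the panel.
- **Hold:** about 25 N down with the rib still gripped, the arm at rest, at t ≈ 29.6 s.
- **Not measured directly:** I inferred the seal squeeze and the panel angle from the leaf height and the pictures. I did not re-measure the bystanders, but the arm touched none of them on its paths.

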